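# Clamp the pocket radio under the keeper bar and hold the cam at full lift

## Robot

A 6-joint arm with a two-finger parallel gripper is mounted at the origin on the work surface. World frame = base frame: x ahead of the robot, y to its left, z up, the work surface at z = 0. Lengths are in m, angles in rad, forces in N, time in s.
With the tool pointing down it reaches from about 0.325 to 0.85 m from the base axis. Payload 15.5 kg.
Tool frame: the origin (TCP) lies at the centre of the arm's flange, where the gripper is bolted on; the fingertips stand 191 mm ahead of it and the grasp point (between the pads) lies 172 mm ahead of it; z points along the fingers, y is the line along which they close (so a half turn about z gives the same grasp; the last joint's range is limited). The gripper opens to 91 mm and grips with 3 to 60 N. Pads are 32 mm wide; open, the fingers measure 118 mm over their backs; the gripper's body (76 mm by 178 mm) begins 60 mm behind the grasp point.
Start: joints at [-0.096, 0.494, 1.345, -0, 1.302, -0.096], TCP at [0.625, 0, 0.405] pointing down, gripper open.
Joint ranges: [-2.91, 2.91], [-0.82, 2.16], [0.22, 2.67], [-1.22, 4.37], [0.12, 2.79], [-3.08, 3.08]. Speed limits (rad/s): [1.89, 1.89, 2.57, 3.01, 3.01, 3.01].

## Interface

Orientations are given as a 3x3 rotation matrix whose columns are the frame's x, y, z axes.
In Python, from rig import * gives the robot as it stands. The module is installed in compiled form; this text tells all that it offers.
- The arm moves only by the shell command python3 -m creep 'ROWS'. ROWS is JSON, a list of rows, each a list of 7 numbers: the shift along the tool's x, y, z in units of 0.5 m (1.0 is 0.5 m), then the turn, a rotation vector about the tool's x, y, z in units of 2 pi rad (1.0 is 2 pi rad), then the opening, from 0 (shut) to 1 (fully open). In form: [[dx, dy, dz, wx, wy, wz, gripper], ...]. A call has 1 to 10 rows; each row is the pose to reach, as a shift and turn from the pose commanded when the call began, along the tool's axes at that moment, turning the shorter way round; what a row does not reach only later rows make up. A row lasts 1/8 s, in which the tool goes at most 62.5 mm and 10.7 degrees, less where a joint would pass 70% of its speed; a pose out of reach is approached as far as the arm can. A call with a number of a shift or a turn outside -1 to 1 is refused whole. A call with a gripper value outside its range is refused whole. The fingers move at their own pace and stop on an object; the grip force is fixed at half the most. Time passes only in rows, so rows that repeat a pose let the fingers close. It gives the time, the measured TCP pose, the force, the opening and the grip force at its end, in the units of the state.
- observe(): the state, without advancing time (a new reading comes with each control period).
- grab_frame(name): name is "scene" or "side" or "wrist"; returns a dict with "image" (420x560x3 uint8, blue, green, red), "intrinsics" (3x3 intrinsics, pixels), "R" (3x3) and "t" (3): a world point X has camera coordinates R X + t. Camera axes: x right, y down, z forward; pixel columns grow to the right and rows downward; lengths in m; the calibration is good to about 2 mm. A picture is of the moment at which its call begins. There is no depth.
- hand_in(): hands the job in; it is judged then, once.
The state is a dict: "t": time; "joints": joint angles; "dq": joint speeds; "tau": joint torques, N m; "position": TCP position; "tcp_rot": TCP orientation; "contact_force": force on the tool from outside, world axes, zero at the start; "torque": the same for the moment, N m; "gripper_width": finger opening in m; "grip_force": force on a finger pad.
Only numpy, scipy, OpenCV 4.12 (cv2) and the standard library are available. Lean on these libraries where they do the work, as an engineer would, in place of code of your own. Each camera call takes 0.05 s, during which the arm holds its last target. There are 200 camera calls.

## Task

A pocket radio with a freshly glued back lies in the bench clamping fixture. First swing the steel keeper bar fully shut over it, into its detent; then raise the red-gripped cam lever until it stands straight up, where the cam lifts the radio highest against the pad under the bar (it can be turned too far). The lever springs back if let go, so finish with the gripper still holding it there, and leave the other things on the bench where they are.

Things in the scene. Friction and masses are not known exactly. Their poses are not given: they have to be found in the camera images.
- fixture: clamping fixture fixed to the bench: dark steel base 130 (x) by 220 (y) by 10 mm, green posts. Origin on the bench under the cradle's middle; x points to the far side, y left, z up. In this frame, mm: keeper hinge (0, 80), catch post (0, -85) with stop tab up to 113 high; lever on the right (-y)
- keeper (a joint): angle of the keeper bar about its upright hinge, rad. 0 = shut, bar along the fixture's y, free end on the catch post; grows (to 1.4) as the free end swings to the fixture's +x side. Stays where left. In the last 0.08 rad a rib under the bar rides over a sprung brass ball (push of some 3 to 8 N at the knob), which then keeps it shut at 0 against a stop
- keeper_knob (a point): centre of the yellow upright knob on the bar, a cylinder 18 mm across and 35 mm tall, top 147 mm above the bench; this point is 129.5 mm above the bench and 120 mm from the hinge axis
- keeper_hinge (a point): point on the keeper's upright hinge axis, at bar height (107 mm). The bar is flat steel 22 mm wide, 102 to 112 mm above the bench, reaching 176 mm from the hinge
- cam (a joint): angle of the cam lever about a level shaft along the fixture's y, rad. 0 = rest, lever pointing to the fixture's -x side, 18 degrees above level; grows as the grip swings up and over to +x. At 1.25 it stands straight up: highest lift. It turns on to 2.0, where the lift falls again. A spring returns it to 0 (at the grip about 3.5 N near rest, 4.5 N at 1.25)
- lever: the cam lever: dark round arm 12 mm thick with a red round grip sticking out sideways (-y) at its end; origin on the shaft axis at the arm, 34 mm above the bench
- lever_grip (a point): middle of the clear part of the red grip, 110 mm from the shaft axis. The grip is a level sleeve, free to turn on its pin, along the fixture's y, 16 mm across, 75 mm long, centre 69 mm above the bench at rest, 144 mm when upright; the arm joins its inner (+y) end. Clear to pinch 28 mm either side of this point
- cam_axis (a point): point on the lever's shaft axis, level with the middle of the grip along it; 34 mm above the bench
- lift_table (a joint): height of the steel cradle above its lowest position, m: 0 with the lever at rest, 0.012 at the highest lift
- radio: teal pocket radio 72 (x) by 112 (y) by 28 mm lying face up in the steel cradle, 3 mm clear all round; origin in the middle of its underside, which lies 58 mm above the bench at the start
- press_pad: black rubber pad, 30 by 45 mm, sprung (1.2 N per mm), under the middle of the keeper bar; origin in the middle of its lower face, 94 mm above the bench: 8 mm above the radio before the lift. At full lift it is pressed up 4 mm
- tape: roll of orange tape, 76 mm across, 24 mm high, lying flat; not to be disturbed
- dial: loose white radio dial knob, 30 mm across, 18 mm high; not to be disturbed
- screwdriver: screwdriver with green handle, 170 mm long, lying; not to be disturbed
- jar: glass jar with brass lid, 66 mm across, 100 mm high; not to be disturbed
- tin: tin with blue label, 70 mm across, 110 mm high; not to be disturbed
- mug: white mug, 76 mm across, 85 mm high; not to be disturbed
There are look-alikes about, which are no part of the job. Of the things that look like the radio, the smallest one is meant.

How it is judged:
On the way, in this order (a step that is already met when the one before it is completed fails the run):
1. the keeper bar is shut in its detent (value of joint keeper below 0.025 rad), for 0.2 s.
2. the fingers hold the cam lever at its highest lift, the bar still shut (value of joint keeper below 0.025 rad and value of joint cam between 1.1 and 1.4 rad and contact force between the fingers and lever above 1.5 N), for 0.3 s.
At the end, for the whole second after the job is handed in: the keeper bar is shut (within 0.025 rad), the fingers hold the lever (more than 1.5 N) still and within 0.15 rad of upright, the cam's highest lift, and the radio, flat in the raised cradle, presses the rubber pad with more than 2 N (all of step 2 and contact force between radio and press_pad above 2 N and velocity of joint cam between -0.15 and 0.15 rad/s and z of radio in the frame of fixture above 0.068 m and angle between radio's own z axis and vertical below 0.08 rad); the arm keeps its last pose, push and grip.
It fails at once if another thing on the bench was disturbed (moved over 25 mm) (distance of any of tape, dial, screwdriver, jar, tin, mug from where it was at the start of the episode above 0.025 m).
It also fails if it takes over 45 s, if anything falls off the work surface, if the arm or the gripper's body presses on something with over 40 N, if the wrist force passes 120 N, or if a joint passes its speed limit or range.

## Working session

There is one attempt and no reset: what is moved stays moved. The work goes in short steps, Python scripts to look and compute and a shell command to move; the robot and the scene stay as the last step left them, time stands still between calls to the robot, and variables do not carry over. Pictures are saved under pics/ and viewed, at most 10 in all, crops included, and the job is handed in when it is done.

```bash
mkdir -p pics; cat > h.py <<'E'
from rig import *
import numpy as np, cv2, pickle
def snap(n,f):
    g=grab_frame(n); cv2.imwrite(f'pics/{f}.png',g['image']); pickle.dump(g,open(f'pics/{f}.pkl','wb')); return g
def load(f): return pickle.load(open(f'pics/{f}.pkl','rb'))
def pix(g,X):
    c=g['R']@np.array(X,float)+g['t']; p=g['intrinsics']@c; return p[:2]/p[2]
def ray(g,u,v):
    d=g['R'].T@np.linalg.inv(g['intrinsics'])@[u,v,1]; return -g['R'].T@g['t'], d
def onz(g,u,v,z):
    o,d=ray(g,u,v); return o+d*(z-o[2])/d[2]
E
python3 - <<'E'
from h import *
a=snap('scene','s0');b=snap('side','d0')
for g in(a,b): print(-g['R'].T@g['t'], g['R'].round(3).tolist(), g['intrinsics'][0,0])
print(observe()['t'])
E
```

```text
[ 0.97408644 -0.3254753   1.08421227] [[0.623, 0.782, -0.002], [0.669, -0.534, -0.516], [-0.405, 0.32, -0.856]] 380.0523114830324
[ 0.19732532 -0.75177221  0.65145469] [[0.937, -0.349, 0.014], [-0.182, -0.523, -0.833], [0.298, 0.778, -0.553]] 408.8634792114828
0.1
```

View pics/s0.png

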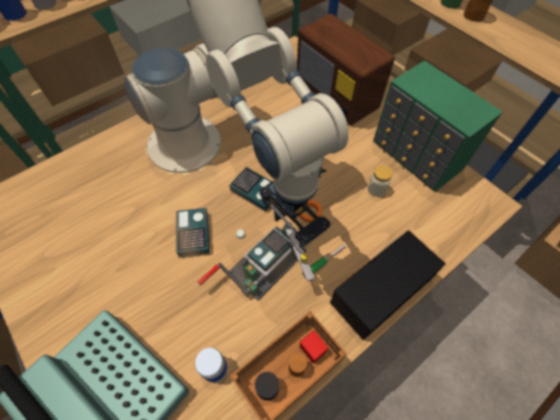

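View pics/d0.png

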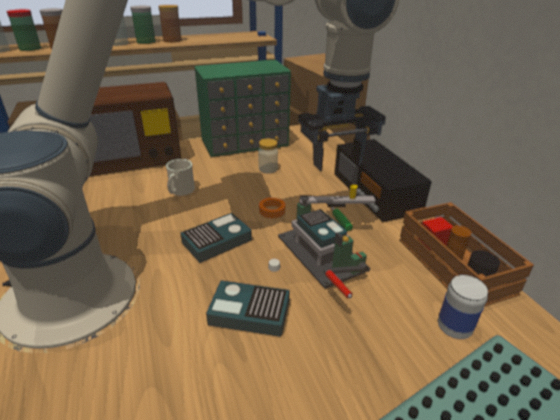

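The fixture shows in both views: in side it is around (325,245), with the red grip at about (338,283) and the yellow knob at about (353,190). In scene it is around (270,260). The two bigger radios are decoys. I'll enlarge both views.

```bash
python3 - <<'E'
from h import *
a=load('s0')['image'][190:310,190:350];b=load('d0')['image'][175:310,270:390]
cv2.imwrite('pics/c1.png',cv2.resize(a,None,fx=5,fy=5,interpolation=cv2.INTER_CUBIC))
cv2.imwrite('pics/c2.png',cv2.resize(b,None,fx=4.4,fy=4.4,interpolation=cv2.INTER_CUBIC))
E
```

```text
(no output)
```

View pics/c1.png

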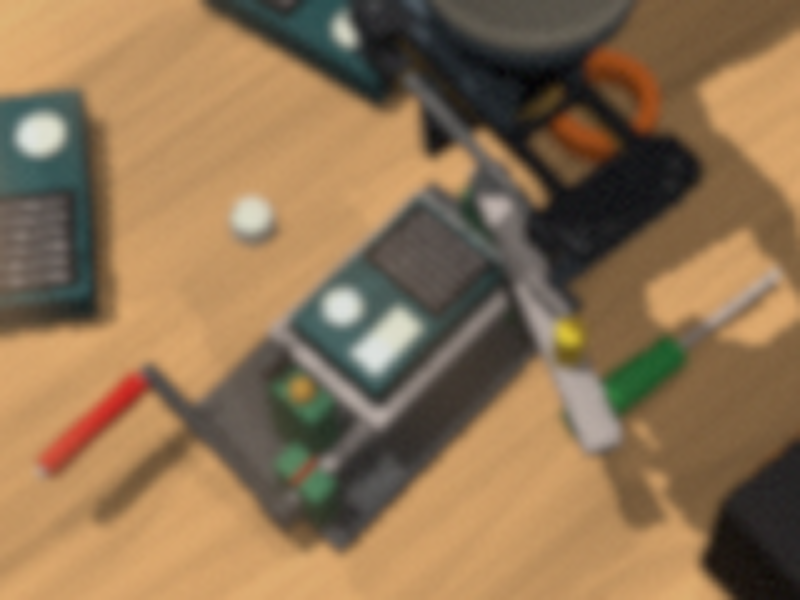

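View pics/c2.png

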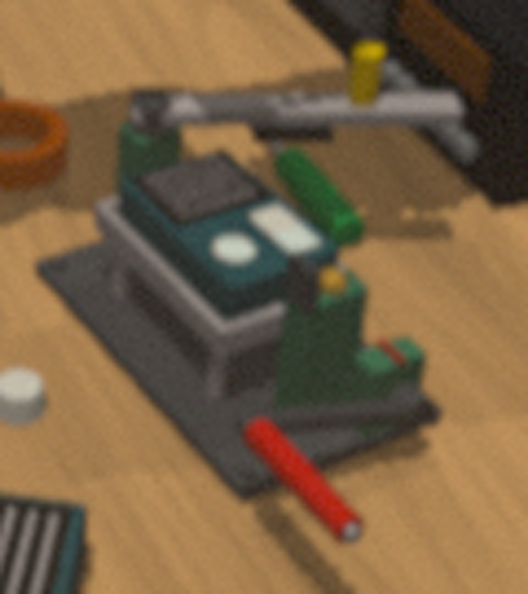

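Both crops show the base corners, radio corners, knob, bar end and grip ends clearly. I'll fit the fixture pose, keeper angle and grip position to these pixels.

```bash
cat > fit.py <<'E'
from h import *
from scipy.optimize import least_squares
S=load('s0');D=load('d0')
s=lambda u,v:(S,u/5+190,v/5+190); d=lambda u,v:(D,u/4.4+270,v/4.4+175)
fx=[(s(342,545),(65,-110,10)),(d(245,493),(-65,-110,10)),(d(40,267),(-65,110,10)),
(s(380,402),(36,-56,86)),(s(287,327),(-36,-56,86)),(s(430,192),(-36,56,86)),
(d(124,185),(-36,56,86)),(d(228,303),(-36,-56,86)),(d(335,248),(36,-56,86)),(d(222,152),(36,56,86))]
kn=[(s(569,340),120,129.5),(d(367,72),120,129.5),(s(602,440),176,110),(d(461,108),176,107)]
gr=[(s(143,378),1),(s(43,470),-1),(d(257,429),1),(d(351,530),-1)]
def T(p,q): c,n=np.cos(p[2]),np.sin(p[2]); x,y,z=np.array(q)/1000; return np.array([p[0]+c*x-n*y,p[1]+n*x+c*y,z])
def res(p):
    r=[]
    for (g,u,v),q in fx: r+=list(pix(g,T(p,q))-[u,v])
    for (g,u,v),R,z in kn: r+=list(pix(g,T(p,(R*np.sin(p[3]),80-R*np.cos(p[3]),z)))-[u,v])
    for (g,u,v),e in gr: r+=list(pix(g,T(p,(p[4]*100,p[5]*100+e*37.5,69)))-[u,v])
    return r
best=min((least_squares(res,[.7,0,y,.8,-1,-1.5],loss='soft_l1') for y in np.arange(-3,3,.7)),key=lambda o:o.cost)
p=best.x
if __name__=='__main__':
    print(p.round(4),best.cost); print(np.array(res(p)).reshape(-1,2).round(1).tolist())
    th=p[3]
    print('knob',T(p,(120*np.sin(th),80-120*np.cos(th),129.5)),'knob shut',T(p,(0,-40,129.5)),'hinge',T(p,(0,80,107)))
    print('grip',T(p,(p[4]*100,p[5]*100,69)),'up',T(p,(p[4]*100+104.6,p[5]*100,144)))
    o=observe();print(o['position'],o['tcp_rot'].round(3) if hasattr(o['tcp_rot'],'round') else o['tcp_rot'])
    for n,u in (('jar',s(0,0)),):pass
    print('tape',onz(S,312,212,.012),'dial',onz(S,241,234,.012),'driver',onz(S,190+640/5,190+380/5,.02),onz(S,190+775/5,190+275/5,.01),'jar',onz(S,381,174,.1),'tin',onz(S,208,360,.11))
E
python3 fit.py
```

```text
[ 0.5765 -0.0467  0.1727  1.1168 -0.7681 -1.6655] 22.6732446825017
[[0.7, 0.1], [-0.5, -1.8], [-3.1, -2.3], [-2.5, -0.6], [-2.3, -1.1], [-4.8, 0.5], [-0.6, -0.5], [2.4, -2.6], [3.4, 0.5], [1.3, -0.9], [-0.9, 0.5], [-0.1, 0.5], [0.6, 1.0], [-0.6, -0.6], [-0.8, -0.0], [-0.1, 0.1], [-0.5, -0.3], [0.6, -0.7]]
knob [ 0.67800652 -0.00123122  0.1295    ] knob shut [ 0.58334055 -0.08613199  0.1295    ] hinge [0.56272375 0.0320837  0.107     ]
grip [ 0.5294092  -0.22399314  0.069     ] up [ 0.63245387 -0.20602217  0.144     ]
[6.24876309e-01 1.86524473e-05 4.04190043e-01] [[ 0.     1.    -0.001]
 [ 1.    -0.     0.   ]
 [ 0.    -0.001 -1.   ]]
tape [0.53265316 0.17130162 0.012     ] dial [ 0.45324003 -0.06032033  0.012     ] driver [0.69113467 0.05562994 0.02      ] [0.68811238 0.17310061 0.01      ] jar [0.59954762 0.39947736 0.1       ] tin [ 0.73277442 -0.35002947  0.11      ]
```

```bash
python3 - <<'E'
from fit import *
def f(idx):
    o=least_squares(lambda p:np.ravel([pix(fx[i][0][0],T(p,fx[i][1]))-fx[i][0][1:] for i in idx]),p[:3])
    print(idx,o.x.round(4),o.fun.reshape(-1,2).round(1).tolist()); return o.x
f([0,1,2]);f(range(3,10));f([3,4,5]);f([6,7,8,9])
def tri(name,*obs,n=3):
    o=least_squares(lambda X:np.ravel([pix(g,X)-[u,v] for g,u,v in obs]),[.58,-.05,.1]); print(name,o.x.round(4),o.fun.round(1)); return o.x
tri('knob top',s(569,330),d(368,48)); tri('knob',*[k[0] for k in kn[:2]]); tri('barend',*[k[0] for k in kn[2:]])
tri('gin',gr[0][0],gr[2][0]);tri('gout',gr[1][0],gr[3][0])
tri('ball',s(301,388),d(333,278)); tri('hinge',s(495,207),d(153,105))
tri('r+-',s(380,402),d(335,248));tri('r--',s(287,327),d(228,303));tri('r-+',s(430,192),d(124,185));tri('dial',s(252,214),d(20,385))
E
```

```text
[0, 1, 2] [ 0.578  -0.052   0.1614] [[-0.9, 1.5], [0.5, -0.4], [-1.6, -1.5]]
range(3, 10) [ 0.5769 -0.0426  0.155 ] [[-1.6, -1.4], [-1.1, -2.1], [-3.3, -0.1], [-0.9, -1.6], [1.3, -3.7], [2.6, -0.2], [1.2, -1.7]]
[3, 4, 5] [ 0.5841 -0.0407  0.1388] [[0.1, -0.0], [0.8, -1.1], [-0.9, 1.2]]
[6, 7, 8, 9] [ 0.5714 -0.0484  0.1487] [[-2.0, -0.1], [-0.0, -1.8], [1.6, 1.7], [0.4, -0.1]]
knob top [6.783e-01 6.000e-04 1.453e-01] [ 0.  -0.2  0.1  0.1]
knob [0.6789 0.001  0.1299] [-0.   0.3 -0.2 -0.1]
barend [ 0.7301 -0.0182  0.1081] [-0.2  1.1 -0.9 -0.6]
gin [ 0.5244 -0.1857  0.0671] [-0.1  0.3 -0.2 -0.1]
gout [ 0.5351 -0.2604  0.067 ] [-0.  0. -0. -0.]
ball [ 0.596  -0.1229  0.0939] [-0.   0.1 -0.  -0. ]
hinge [0.5711 0.0395 0.1023] [ 0.3 -2.9  2.   1.5]
r+- [ 0.6215 -0.086   0.0785] [ 0.3 -1.6  1.1  0.8]
r-- [ 0.5503 -0.1006  0.0722] [ 0.1 -0.6  0.4  0.3]
r-+ [0.5373 0.0156 0.076 ] [-0.1  1.  -0.6 -0.5]
dial [ 0.4496 -0.06    0.0134] [-0.   0.1 -0.1 -0.1]
```

Triangulated values agree: knob at (0.679, 0.001), hinge at about (0.567, 0.042), yaw about 0.155, grip at (0.530, -0.223, 0.067), keeper about 1.06 rad. I'll hover over the knob with the closing line along the bar's tangent.

```bash
python3 -m creep '[[0.002,0.108,0.088,0,0,-0.193,0.45],[0.002,0.108,0.088,0,0,-0.193,0.45],[0.002,0.108,0.088,0,0,-0.193,0.45],[0.002,0.108,0.088,0,0,-0.193,0.45],[0.002,0.108,0.088,0,0,-0.193,0.45],[0.002,0.108,0.088,0,0,-0.193,0.45],[0.002,0.108,0.088,0,0,-0.193,0.45],[0.002,0.108,0.088,0,0,-0.193,0.45]]'
python3 - <<'E'
from h import *
g=snap('wrist','w1'); o=observe(); print(o['position'],np.array(o['tcp_rot']).round(3).tolist()); 
P=np.array(o['position'])
for n,X in (('knob',[.679,.001,.147]),('hinge',[.567,.042,.112]),('gp',P+[0,0,-.172])): print(n,pix(g,X))
E
```

```text
t: 1.1
position: [0.6789, 0.001, 0.3604]
tcp_rot: [[-0.936, 0.351, -0.001], [0.351, 0.936, 0.0], [0.001, -0.0, -1.0]]
contact_force: [0.5, -0.0, -0.6]
gripper_width: 0.0413
grip_force: 0.0
[0.67895444 0.00100143 0.36039716] [[-0.936, 0.353, -0.001], [0.353, 0.936, 0.0], [0.001, -0.0, -1.0]]
knob [273.77424759 233.68780244]
hinge [272.31254788  60.68826645]
gp [273.58460829 259.03799364]
```

View pics/w1.png

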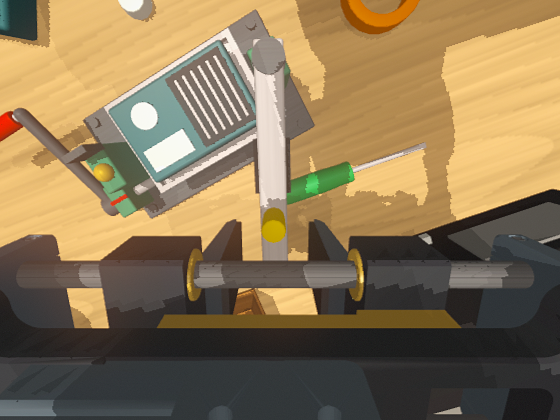

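The wrist view shows the knob at (273,232) as predicted, and the hinge at about (269,54). It also gives all four base corners: (257,11), (313,125), (150,218), (85,122). I'll refine with these.

```bash
python3 - <<'E'
from h import *
g=load('w1')
c=[onz(g,*q,.01)[:2] for q in ((257,11),(313,125),(150,218),(85,122))]
print(np.round(c,4).tolist(), np.mean(c,0))
for a,b in((3,0),(2,1)): d=c[b]-c[a]; print(np.hypot(*d),np.arctan2(-d[0],d[1]))
for a,b in((0,1),(3,2)): d=c[b]-c[a]; print(np.hypot(*d),np.arctan2(d[1],d[0]))
K=onz(g,273,231,.147)[:2];H=onz(g,269,55,.112)[:2];print('K',K,'H',H,np.hypot(*(K-H)))
print('ball',onz(g,104,172,.1))
y=.155
for y in(.14,.16,.18):
  R=np.array([[np.cos(y),-np.sin(y)],[np.sin(y),np.cos(y)]]); o=np.mean(c,0); print(y,'O->hinge',o+R@[0,.08],'shut',o+R@[0,-.04])
E
```

```text
[[0.4994, 0.0504], [0.6234, 0.0676], [0.6563, -0.148], [0.5327, -0.1647]] [ 0.57791308 -0.04865567]
0.21766008286504393 0.15365461441524794
0.21810086864322156 0.1514500706979989
0.12517859412887183 0.13755224123303753
0.12470573730767881 0.1339602527829151
K [0.67692097 0.00119906] H [0.56267359 0.04109764] 0.12101388822014679
ball [ 0.59468944 -0.11814202  0.1       ]
0.14 O->hinge [0.56674963 0.03056161] shut [ 0.5834948  -0.08826431]
0.16 O->hinge [0.56516762 0.03032251] shut [ 0.5842858  -0.08814476]
0.18 O->hinge [0.56359071 0.03005183] shut [ 0.58507426 -0.08800942]
```

```bash
python3 -m creep '[[0,0,0.05,0,0,0,0.45],[0,0,0.1,0,0,0,0.45],[0,0,0.102,0,0,0,0.28],[0,0,0.102,0,0,0,0.28],[0,0,0.102,0,0,0,0.28]]'
python3 - <<'E'
import numpy as np
from rig import observe
o=observe();P=np.array(o['position']);R=np.array(o['tcp_rot'])
P=np.array([.6789,.001,P[2]]);H=np.array([.564,.039])
for k,f in enumerate(np.linspace(-18.4,-81.4,11)[1:]):
    a=np.radians(f); q=np.r_[H+.12*np.array([np.cos(a),np.sin(a)]),P[2]]
    print((R.T@(q-P)/.5).round(3), 'turn z',round((k+1)*6.3/360,4))
E
```

```text
t: 1.78
position: [0.6793, 0.001, 0.3109]
tcp_rot: [[-0.936, 0.351, 0.002], [0.351, 0.936, -0.0], [-0.002, 0.0, -1.0]]
contact_force: [-0.2, -0.3, -0.6]
gripper_width: 0.0255
grip_force: 0.0
[ 0.002 -0.027 -0.   ] turn z 0.0175
[ 0.006 -0.053 -0.   ] turn z 0.035
[ 0.012 -0.079 -0.   ] turn z 0.0525
[ 0.021 -0.103 -0.   ] turn z 0.07
[ 0.033 -0.127 -0.   ] turn z 0.0875
[ 0.047 -0.149 -0.   ] turn z 0.105
[ 0.063 -0.17  -0.   ] turn z 0.1225
[ 0.082 -0.189 -0.   ] turn z 0.14
[ 0.103 -0.205 -0.   ] turn z 0.1575
[ 0.125 -0.219 -0.   ] turn z 0.175
```

```bash
python3 -m creep '[[0.002,-0.027,0,0,0,0.0175,0.28],[0.006,-0.053,0,0,0,0.035,0.28],[0.012,-0.079,0,0,0,0.0525,0.28],[0.021,-0.103,0,0,0,0.07,0.28],[0.033,-0.127,0,0,0,0.0875,0.28],[0.047,-0.149,0,0,0,0.105,0.28],[0.063,-0.17,0,0,0,0.1225,0.28],[0.082,-0.189,0,0,0,0.14,0.28],[0.103,-0.205,0,0,0,0.1575,0.28],[0.103,-0.205,0,0,0,0.1575,0.28]]'
python3 - <<'E'
from h import *
a=snap('side','d1')['image'][165:300,260:400]; 
cv2.imwrite('pics/c3.png',cv2.resize(a,None,fx=4,fy=4,interpolation=cv2.INTER_CUBIC))
E
```

```text
t: 3.02
position: [0.5946, -0.0771, 0.3106]
tcp_rot: [[-0.221, 0.975, 0.001], [0.975, 0.221, -0.0], [-0.0, 0.001, -1.0]]
contact_force: [0.1, 0.4, 0.3]
gripper_width: 0.0254
grip_force: 0.0
```

View pics/c3.png

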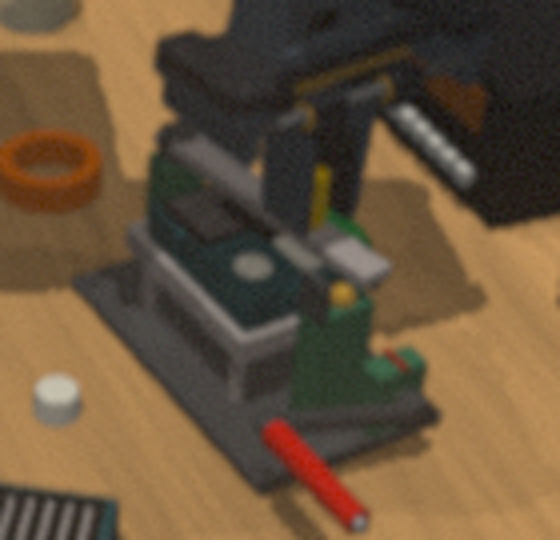

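The bar has followed and sits just short of the catch post, with the brass ball at (343,293). Next I'll push it through the detent.

```bash
python3 -m creep '[[0.003,-0.012,0,0,0,0.01,0.28],[0.006,-0.024,0,0,0,0.018,0.28],[0.006,-0.03,0,0,0,0.018,0.28],[0.006,-0.034,0,0,0,0.018,0.28],[0.006,-0.034,0,0,0,0.018,0.28]]'
```

```text
t: 3.7
position: [0.5779, -0.0776, 0.3099]
tcp_rot: [[-0.111, 0.994, 0.0], [0.994, 0.111, 0.0], [-0.0, 0.0, -1.0]]
contact_force: [1.5, 0.2, 0.8]
gripper_width: 0.0254
grip_force: 0.4
```

```bash
python3 -m creep '[[0,-0.004,0,0,0,0,0.28],[0,-0.008,0,0,0,0,0.28],[0,-0.008,0,0,0,0,0.28]]'; python3 -m creep '[[0,-0.004,0,0,0,0,0.28],[0,-0.008,0,0,0,0,0.28],[0,-0.008,0,0,0,0,0.28]]'
```

```text
t: 4.08
position: [0.5759, -0.0779, 0.3101]
tcp_rot: [[-0.11, 0.994, 0.007], [0.994, 0.11, 0.0], [-0.0, 0.007, -1.0]]
contact_force: [22.1, 5.7, -13.3]
gripper_width: 0.0258
grip_force: 11.0
t: 4.45
position: [0.5743, -0.0781, 0.3103]
tcp_rot: [[-0.11, 0.994, 0.013], [0.994, 0.11, 0.001], [-0.001, 0.013, -1.0]]
contact_force: [44.3, 11.5, -30.3]
gripper_width: 0.0257
grip_force: 22.4
```

```bash
python3 -m creep '[[0,0.01,0,0,0,0,0.28],[0,0.018,0,0,0,0,0.4],[0,0.018,0,0,0,0,0.5],[0,0.018,0,0,0,0,0.5],[0,0.018,-0.06,0,0,0,0.5],[0,0.018,-0.12,0,0,0,0.6],[0,0.018,-0.12,0,0,0,0.6]]'
python3 - <<'E'
from h import *
g=snap('wrist','w2'); o=observe(); P=np.array(o['position']); R=np.array(o['tcp_rot']); print(P,R.round(3).tolist())
for n,X in (('knobshut',[.582,-.08,.147]),('gin',[.5244,-.1857,.069]),('gout',[.5351,-.2604,.069])): print(n,pix(g,X))
E
```

```text
t: 5.32
position: [0.5788, -0.0778, 0.3718]
tcp_rot: [[-0.11, 0.994, 0.004], [0.994, 0.11, -0.001], [-0.001, 0.003, -1.0]]
contact_force: [-0.7, -0.6, -0.9]
gripper_width: 0.0549
grip_force: 0.0
[ 0.57846654 -0.07771812  0.37044685] [[-0.11, 0.994, 0.001], [0.994, 0.11, -0.0], [-0.001, 0.001, -1.0]]
knobshut [278.17356974 231.29150063]
gin [213.69798586 292.37700114]
gout [219.33234573 350.43683932]
```

View pics/w2.png

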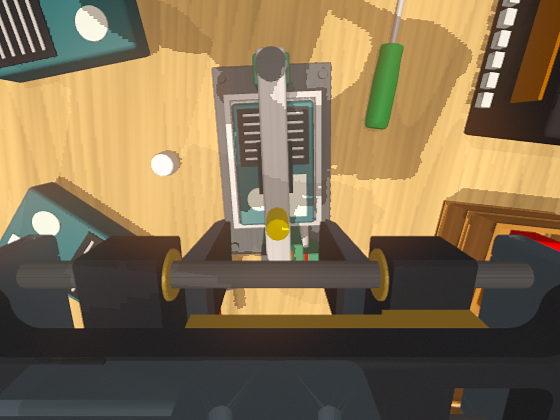

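The bar lies over the radio's middle, with the hinge at (270,62) and knob top at (277,228). I'll check its angle against the base edges.

```bash
python3 - <<'E'
from h import *
g=load('w2')
def ang(a,za,b,zb):
    A=onz(g,*a,za);B=onz(g,*b,zb);d=B-A; print(A[:2].round(4),B[:2].round(4),'len',np.hypot(d[0],d[1]).round(4),'yaw',np.arctan2(d[0],-d[1]).round(4))
ang((270,62),.112,(277,227),.147)
ang((259,85),.112,(267,215),.112); ang((285,85),.112,(290,215),.112)
ang((213,70),.01,(233,250),.01)
ang((330,64),.01,(329,228),.01)
ang((223,95),.075,(235,225),.075);ang((329,95),.075,(326,225),.075)
E
```

```text
[0.5627 0.0416] [ 0.5808 -0.0767] len 0.1197 yaw 0.1516
[0.556  0.0245] [ 0.5728 -0.0788] len 0.1047 yaw 0.1612
[0.5759 0.0267] [ 0.5925 -0.0767] len 0.1047 yaw 0.1592
[0.499  0.0471] [ 0.5358 -0.1602] len 0.2106 yaw 0.1756
[0.624  0.0669] [ 0.6521 -0.1181] len 0.1872 yaw 0.1506
[0.5225 0.0174] [ 0.5423 -0.1038] len 0.1228 yaw 0.162
[0.617  0.0278] [ 0.6331 -0.0941] len 0.1229 yaw 0.1319
```

The bar is shut: its yaw of about 0.155 matches the base, and it took 44 N at the stop. Next is the lever grip: hover, then descend.

```bash
python3 -m creep '[[-0.09,-0.04,0,0,0,-0.007,0.6],[-0.18,-0.08,0,0,0,-0.007,0.6],[-0.278,-0.129,0,0,0,-0.007,0.6],[-0.278,-0.129,0,0,0,-0.007,0.6],[-0.278,-0.129,0.1,0,0,-0.007,0.6],[-0.278,-0.129,0.2,0,0,-0.007,0.6],[-0.278,-0.129,0.26,0,0,-0.007,0.6],[-0.278,-0.129,0.26,0,0,-0.007,0.6]]'
python3 - <<'E'
from h import *
a=snap('side','d2')['image'][190:310,260:400]; 
cv2.imwrite('pics/c4.png',cv2.resize(a,None,fx=4.5,fy=4.5,interpolation=cv2.INTER_CUBIC))
E
```

```text
t: 6.38
position: [0.5289, -0.2219, 0.2374]
tcp_rot: [[-0.154, 0.988, -0.005], [0.988, 0.154, 0.003], [0.003, -0.004, -1.0]]
contact_force: [0.6, 0.1, 0.0]
gripper_width: 0.0547
grip_force: 0.0
```

View pics/c4.png

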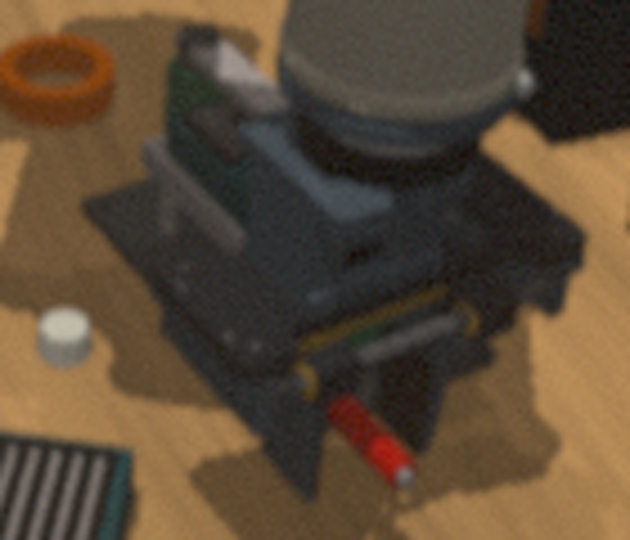

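The red grip lies between the fingers, around (370,440). Now I'll close on it.

```bash
python3 -m creep '[[0,0,0,0,0,0,0.3],[0,0,0,0,0,0,0],[0,0,0,0,0,0,0],[0,0,0,0,0,0,0],[0,0,0,0,0,0,0]]'
python3 - <<'E'
import numpy as np
from rig import observe
o=observe(); print(np.array(o['position']).round(4))
for c in np.linspace(0,1.25,9)[1:]:
    a0=np.radians(18);a=a0+c
    dx=.11*(np.cos(a0)-np.cos(a)); dz=.11*(np.sin(a)-np.sin(a0)); print(round(c,3),'dy',round(dx/.5,3),'dz',round(-dz/.5,3))
E
```

```text
t: 7.05
position: [0.5288, -0.2231, 0.2395]
tcp_rot: [[-0.154, 0.988, -0.002], [0.988, 0.154, 0.0], [0.0, -0.002, -1.0]]
contact_force: [-8.9, -5.1, -1.3]
gripper_width: 0.0153
grip_force: 30.0
[ 0.5288 -0.2231  0.2395]
0.156 dy 0.013 dz -0.032
0.312 dy 0.031 dz -0.061
0.469 dy 0.053 dz -0.087
0.625 dy 0.079 dz -0.11
0.781 dy 0.109 dz -0.128
0.938 dy 0.14 dz -0.141
1.094 dy 0.174 dz -0.149
1.25 dy 0.208 dz -0.152
```

```bash
python3 -m creep '[[0,0.006,-0.016,0,0,0,0],[0,0.013,-0.032,0,0,0,0],[0,0.022,-0.047,0,0,0,0],[0,0.031,-0.061,0,0,0,0],[0,0.042,-0.075,0,0,0,0],[0,0.053,-0.087,0,0,0,0],[0,0.066,-0.099,0,0,0,0],[0,0.079,-0.11,0,0,0,0],[0,0.079,-0.11,0,0,0,0]]'
```

```text
t: 8.18
position: [0.5689, -0.2168, 0.2948]
tcp_rot: [[-0.154, 0.988, -0.0], [0.988, 0.154, -0.0], [-0.0, -0.0, -1.0]]
contact_force: [-1.7, -3.3, -4.1]
gripper_width: 0.0153
grip_force: 30.0
```

```bash
python3 -m creep '[[0,0.015,-0.01,0,0,0,0],[0,0.03,-0.018,0,0,0,0],[0,0.045,-0.025,0,0,0,0],[0,0.061,-0.031,0,0,0,0],[0,0.078,-0.036,0,0,0,0],[0,0.095,-0.039,0,0,0,0],[0,0.112,-0.041,0,0,0,0],[0,0.129,-0.042,0,0,0,0],[0,0.129,-0.042,0,0,0,0],[0,0.129,-0.042,0,0,0,0]]'
python3 - <<'E'
from h import *
a=snap('side','d3')['image'][150:310,250:420]; 
cv2.imwrite('pics/c5.png',cv2.resize(a,None,fx=3.7,fy=3.7,interpolation=cv2.INTER_CUBIC))
o=observe();print(o['position'],o['contact_force'])
E
```

```text
t: 9.43
position: [0.6321, -0.2072, 0.3148]
tcp_rot: [[-0.153, 0.988, -0.002], [0.988, 0.153, 0.0], [0.0, -0.002, -1.0]]
contact_force: [-2.4, -5.6, -10.7]
gripper_width: 0.0153
grip_force: 30.0
[ 0.63207918 -0.20717667  0.31486488] [ -3.44240758  -5.34318405 -10.86791778]
```

View pics/c5.png

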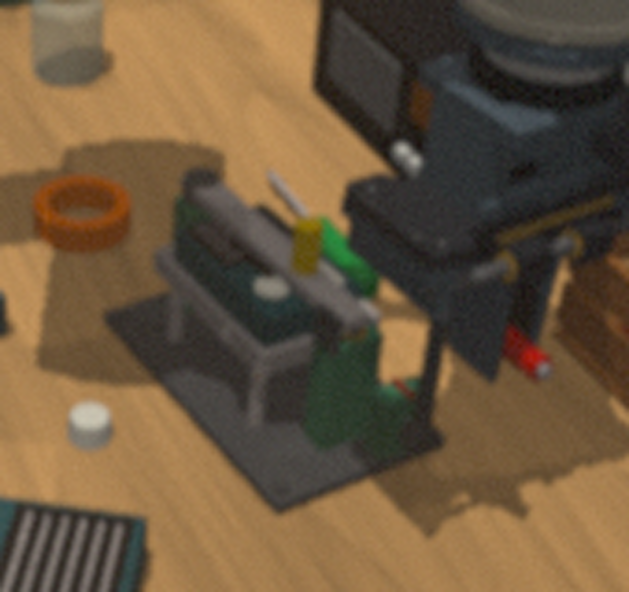

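The bar is shut over the radio and the lever arm stands upright at about (432,370). The measured displacement (104.5 mm, 75.3 mm) matches a cam angle of 1.25. I'll let it settle and hand in.

```bash
python3 -m creep '[[0,0,0,0,0,0,0],[0,0,0,0,0,0,0],[0,0,0,0,0,0,0],[0,0,0,0,0,0,0]]'; python3 -c "from rig import *; print(hand_in())"
```

```text
t: 9.98
position: [0.6321, -0.2072, 0.3149]
tcp_rot: [[-0.153, 0.988, -0.002], [0.988, 0.153, 0.0], [0.0, -0.002, -1.0]]
contact_force: [-3.1, -5.5, -10.3]
gripper_width: 0.0152
grip_force: 30.0
the job is handed in; nothing more can be done
None
```

I handed the job in at about 10 s with the keeper bar shut against its stop and the gripper holding the cam lever upright (cam angle worked out at about 1.25 rad); `hand_in()` returned no verdict, so the judged result is unknown.

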